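Drop the bench dog in the way and push the board up to its stops

ROBOT

A 6-joint arm with a two-finger parallel gripper is mounted at the origin on a cart in front of the work surface, level with it; the furniture and walls round the work are solid. World frame = base frame: x ahead of the robot, y to its left, z up, the work surface at z = 0. Lengths are in m, angles in rad, forces in N, time in s.
With the tool pointing down it reaches from about 0.35 to 0.775 m from the base axis. Payload 5.5 kg.
Tool frame: the origin (TCP) lies midway between the tips of the shut fingers; the grasp point (between the pads) lies grip_point_offset behind it (grip_point_offset is the distance from the TCP to the grasp point, in m); z points along the fingers, y is the direction in which the jaws open and shut (so a half turn about z gives the same grasp; the last joint's range is limited). The gripper opens to 85 mm and grips with 20 to 120 N. Pads are 22 mm wide; open, the fingers measure 114 mm over their backs; the gripper's body (76 mm by 85 mm) begins 54 mm behind the grasp point. The pads swing forward as they close: fully open they stand 13 mm farther back than shut.
Start: joints at [-1.243, 0.313, 0.046, 1.304, 0, 1.431], TCP at [0.259, -0.513, 0.231] pointing down, gripper open.
Joint ranges: [-2.76, 2.76], [-0.86, 1.69], [-1.03, 1.26], [-2.2, 2.34], [-1.47, 1.5], [-3.14, 3.14]. Speed limits (rad/s): [2.57, 2.57, 3.14, 3.14, 3.14, 3.14].

INTERFACE

Orientations are given as a unit quaternion [w, x, y, z].
In Python, from workcell import * gives the robot as it stands.
- The arm moves only by the tool send_rows, never from a script. Its argument "series" is one flat list of numbers, 7 for each row, row after row: the shift along the tool's x, y, z in cm, then the turn, a rotation vector about the tool's x, y, z in degrees, then the opening, from 0 (shut) to 1 (fully open). A call has 1 to 10 rows; each row is the pose to reach, as a shift and turn from the pose commanded when the call began, along the tool's axes at that moment; what a row does not reach only later rows make up. A row lasts 1/12 s, in which the tool goes at most 41.7 mm and 7.16 degrees, less where a joint would pass 70% of its speed; a pose out of reach is approached as far as the arm can. A call with a gripper value outside its range is refused whole. The fingers move at their own pace and stop on an object; "newtons" is the grip in N (left out, the last holds). Time passes only in rows, so rows that repeat a pose let the fingers close. It gives the time, the measured TCP pose, the force and the opening at its end, in the units of the state.
- get_state(): the state, without advancing time (a new reading comes with each control period).
- read_camera(name): name is "scene" or "top" or "wrist"; returns the picture (384x512x3 uint8, blue, green, red); there is no depth.
- camera_info(name): a dict with "K" (3x3 intrinsics, pixels), "xyz" and "attitude" of the camera in the world. Camera axes: x right, y down, z forward; pixel columns grow to the right and rows downward; lengths in m; the calibration is good to about 2 mm. A picture is of the moment at which its call begins: read the wrist's pose just before it. camera_info takes no time and is no camera call; for the wrist camera it gives the pose at the moment of the call.
- hand_in(): hands the job in, once; it reports no verdict.
Trained networks look in the newest picture that a camera, given by its name, has taken for a name from the list of things; names that differ only in an ending like _2 or _b are one class to them, and where a whole thing is asked for, a point or a joint stands for the part that bears it (a point fixed in the world has none). Each returns a list of dicts, best first, with "p" (0 to 1); they miss things now and then, are a little off and sometimes report something else, mostly with a low value. They report only what shows in the picture. A call takes as long as a camera call.
- silhouettes(camera, label): "pixels" (384x512 bool, what is visible of it) and "box" ([left, top, width, height] in pixels, round what is visible of it).
The state is a dict: "clock": time; "joint_pos": joint angles; "qvel": joint speeds; "tau": joint torques, N m; "tcp_pos": TCP position; "orientation": TCP orientation; "wrist_force": force on the tool from outside, world axes, zero at the start; "ft_torque": the same for the moment, N m; "finger_gap": finger opening in m.
Only numpy, scipy, OpenCV 4.12 (cv2) and the standard library are available. Lean on these libraries where they do the work, as an engineer would, in place of code of your own. Each camera call takes 0.05 s, during which the arm holds its last target. There are 200 camera calls.

TASK

The small board is to be worked against the two far bench dogs, but one more dog is still standing between the board and them. With the fingertips press that one dog gently down flush with the plate, then push the board flat over it, without lifting it, until its long edge lies against both stop dogs. Leave the other standing dogs up and everything else where it is, and never press hard.

Things in the scene. Friction and masses are not known exactly. Their poses are not given: they have to be found in the camera images.
- dog_plate: Fixed plywood dog plate on two battens, 280 x 300 mm, upper face 56 mm above the bench; 4 rows of 5 round holes of 21 mm at 60 mm pitch. Origin at bench height under the middle hole of the third row (counted along +x); holes at x = -120, -60, 0, 60 and y = -120, -60, 0, 60, 120 mm; plate edges at x = -185 and +95, y = -150 and +150 mm. x points along the direction the board is pushed (away from the robot), y to the left of that, z up.
- board: Loose plain wooden board lying flat on the plate in front of the dog, about 0.2 kg (varies), 100 mm (its x) by 160 mm (its y) by 18 mm thick (z, up). Origin at the centre of its underside. At the start 105 to 125 mm from the plate's origin on its -x side, its long edge roughly (within 9 degrees) along the plate's y. Lying against both stop dogs its centre is about 0.5 mm from x = 0 in the plate's frame.
- path_dog (a joint): How far the dog in the way is pushed into its hole, m: 0 = standing, its flat top 15 mm above the plate's upper face; 0.015 = flush; hard stop at 0.0155, just below flush. Negative = pulled up. Stiff sliding fit: about 4 N moves it, no spring, it stays where it is left. Starts at 0 to 0.002 in one of the three holes at plate x = 0, y = -60, 0 or 60 mm; the other two of these holes hold like dogs already pressed flush.
- path_dog_top (a point): Centre of the flat top of the dog in the way: round aluminium bench dog, 19 mm diameter, 45 mm long, axis vertical.
- stop_dog_left (a joint): How far the left stop dog is pushed into its hole, m: 0 = standing, its flat top 15 mm above the plate's upper face; 0.015 = flush; hard stop at 0.0155, just below flush. Negative = pulled up. Stiff sliding fit: about 4 N moves it, no spring, it stays where it is left.
- stop_dog_left_top (a point): Centre of the flat top of the left stop dog: round aluminium bench dog, 19 mm diameter, 45 mm long, axis vertical. It is at plate (60, 60) mm.
- stop_dog_right (a joint): How far the right stop dog is pushed into its hole, m: 0 = standing, its flat top 15 mm above the plate's upper face; 0.015 = flush; hard stop at 0.0155, just below flush. Negative = pulled up. Stiff sliding fit: about 4 N moves it, no spring, it stays where it is left.
- stop_dog_right_top (a point): Centre of the flat top of the right stop dog: round aluminium bench dog, 19 mm diameter, 45 mm long, axis vertical. It is at plate (60, -60) mm.
- side_dog_far (a joint): How far the far side dog is pushed into its hole, m: 0 = standing, its flat top 15 mm above the plate's upper face; 0.015 = flush; hard stop at 0.0155, just below flush. Negative = pulled up. Stiff sliding fit: about 4 N moves it, no spring, it stays where it is left.
- side_dog_far_top (a point): Centre of the flat top of the far side dog: round aluminium bench dog, 19 mm diameter, 45 mm long, axis vertical. It is at plate (0, 120) mm, beside the board's way: leave it standing.
- side_dog_near (a joint): How far the near side dog is pushed into its hole, m: 0 = standing, its flat top 15 mm above the plate's upper face; 0.015 = flush; hard stop at 0.0155, just below flush. Negative = pulled up. Stiff sliding fit: about 4 N moves it, no spring, it stays where it is left.
- side_dog_near_top (a point): Centre of the flat top of the near side dog: round aluminium bench dog, 19 mm diameter, 45 mm long, axis vertical. It is at plate (-120, 120) mm, beside the board: leave it standing.
- pencil: Pencil lying along the right edge of the plate, 142 mm long, 7 mm thick; bystander. Origin at its middle, underside; length along its y.
- sand_block: Cork sanding block, 58 x 105 x 34 mm, on the bench; bystander. Origin at the centre of its underside.
- masking_tape: Roll of masking tape lying flat, 98 mm across, 25 mm high; bystander. Origin at the centre of its underside.
- spring_clamp: Wooden-jaw spring clamp lying on the bench, 34 x 142 x 20 mm; bystander. Origin at the centre of its underside.

How it is judged:
By the outcome, as a careful person would: the job done as asked, in the order asked, and still so for the second after the job is handed in, with the robot touching nothing.
It also fails if it takes over 45 s, if anything falls off the work surface, if the arm or the gripper's body presses on something with over 40 N, if the wrist force passes 120 N, or if a joint passes its speed limit or range.

## Working session

There is one attempt and no reset: what is moved stays moved. The work goes in short steps, Python scripts to look and compute and a tool call to move; the robot and the scene stay as the last step left them, time stands still between calls to the robot, and variables do not carry over. Pictures are saved under pics/ and viewed, about 8 in all and at most 12, crops included, and the job is handed in when it is done.

Besides the shell and the picture viewer there is one more tool, called after "Call:" as name(argument=value, ...), one argument or row to a line, values as JSON. send_rows: Moves the arm, as the interface text tells. Its arguments: {"type":"object","properties":{"series":{"type":"array"},"newtons":{"type":"number"}},"required":["series"]}

```bash
mkdir -p pics; ls; python3 - <<'E'
from workcell import *
import cv2,numpy as np
s=get_state()
for k in ("clock","tcp_pos","orientation","finger_gap","wrist_force"):print(k,s[k])
print([k for k in globals() if not k.startswith('__')][:40])
for c in("scene","top"):
    im=read_camera(c);cv2.imwrite(f"pics/{c}0.png",im)
    i=camera_info(c);print(c,i)
    for l in("dog_plate","board","path_dog","stop_dog_left"):
        for d in silhouettes(c,l)[:6]:
            m=np.argwhere(d["pixels"]);print(l,round(d["p"],2),d["box"],m.mean(0)[::-1].round(1) if len(m) else None)
E
```

```text
pics
clock 0.0
tcp_pos [ 0.25911059 -0.51271531  0.23039248]
orientation [-9.32664819e-04  9.72764899e-01  2.31792094e-01 -8.45478012e-05]
finger_gap 0.08572636178926765
wrist_force [0.08899784 0.95108745 0.06721053]
['read_camera', 'camera_info', 'hand_in', 'get_state', 'silhouettes', 'MotionError', 'grip_point_offset', 'cv2', 'np', 's', 'k']
scene {'K': array([[368.67120315,   0.        , 251.02499049],
       [  0.        , 368.67120315, 194.64775189],
       [  0.        ,   0.        ,   1.        ]]), 'xyz': array([ 0.02743542, -0.81590782,  0.40765471]), 'attitude': array([-0.50522645,  0.76794261, -0.32439115,  0.22311602])}
dog_plate 0.79 [149.7, 193.3, 202.2, 113.7] [253.  247.5]
board 0.61 [168.1, 213.6, 94.2, 51.5] [216.7 237. ]
board 0.35 [297.6, 222.8, 12.9, 10.2] [304.6 226.5]
path_dog 0.39 [243.9, 208.3, 10.1, 7.3] [247.4 210.5]
top {'K': array([[431.98085767,   0.        , 256.85540393],
       [  0.        , 431.98085767, 196.65583623],
       [  0.        ,   0.        ,   1.        ]]), 'xyz': array([ 0.53853202, -0.2916391 ,  1.14381347]), 'attitude': array([ 0.01988892, -0.70122005,  0.71255405, -0.01271251])}
dog_plate 0.9 [218.8, 171.0, 138.2, 132.3] [289.3 229.3]
board 0.65 [249.3, 239.4, 71.9, 46.3] [283.9 261.9]
board 0.24 [318.5, 199.9, 5.5, 3.0] [320.6 199.3]
path_dog 0.72 [339.7, 253.3, 3.0, 10.3] [340.5 256.7]
path_dog 0.37 [266.1, 209.0, 5.8, 6.1] [268.7 212.4]
```

```bash
python3 - <<'E'
import cv2
a=cv2.imread("pics/top0.png");cv2.imwrite("pics/topc.png",cv2.resize(a[150:320,190:390],None,fx=4,fy=3.5,interpolation=cv2.INTER_CUBIC)[:600])
a=cv2.imread("pics/scene0.png");cv2.imwrite("pics/scenec.png",cv2.resize(a[150:330,120:380],None,fx=3,fy=3,interpolation=cv2.INTER_CUBIC)[:, :800])
E
```

```text
(no output)
```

View pics/topc.png

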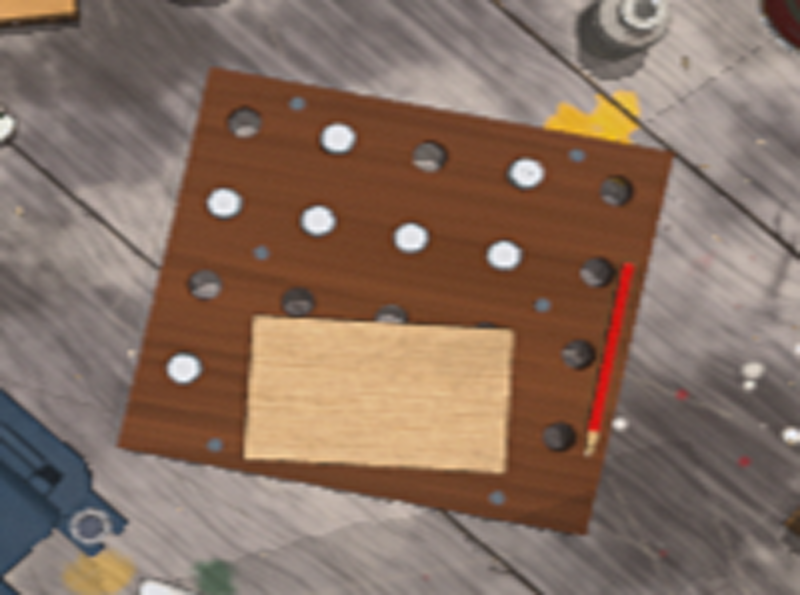

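View pics/scenec.png

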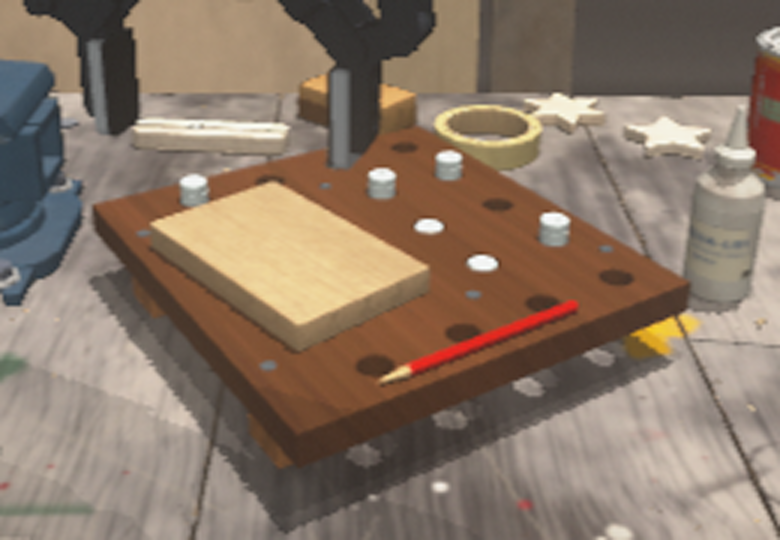

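View pics/top0.png

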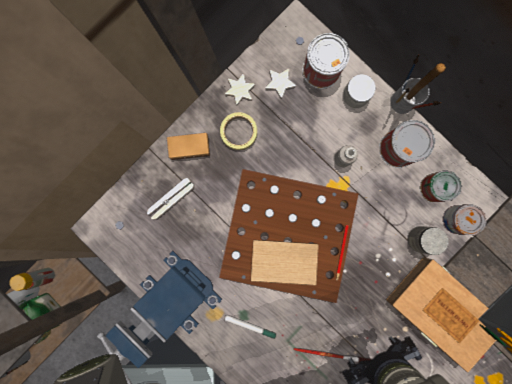

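The pictures show standing dogs at near side, far side (y=120, behind the finger in the scene view), both stops and the y=+60 hole at x=0 (top px ~ (269,212)). The y=0 and y=-60 dogs are flush, so the path dog is at plate (0, 60). Next I measure the plate and board poses.

```bash
cat > h.py <<'E'
from workcell import *
import cv2,numpy as np
from scipy.optimize import least_squares
from scipy.spatial.transform import Rotation as R
def rot(q): return R.from_quat(np.roll(q,-1))
def proj(c,P):
    i=camera_info(c) if isinstance(c,str) else c
    p=rot(i["attitude"]).inv().apply(np.atleast_2d(P)-i["xyz"]);q=p@i["K"].T
    return q[:,:2]/q[:,2:]
def unproj(c,uv,z):
    i=camera_info(c) if isinstance(c,str) else c
    uv=np.atleast_2d(uv);r=np.c_[uv,np.ones(len(uv))]@np.linalg.inv(i["K"]).T
    r=rot(i["attitude"]).apply(r);return i["xyz"]+r*((z-i["xyz"][2])/r[:,2:])
def p2w(pose,xy,z=None):
    x,y,a=pose;c,s=np.cos(a),np.sin(a);xy=np.atleast_2d(xy)
    o=xy@np.array([[c,s],[-s,c]])+[x,y]
    return o if z is None else np.c_[o,np.broadcast_to(z,len(o))]
def w2p(pose,w):
    x,y,a=pose;c,s=np.cos(a),np.sin(a)
    return (np.atleast_2d(w)[:,:2]-[x,y])@np.array([[c,-s],[s,c]])
def whites(im,x0,x1,y0,y1):
    hsv=cv2.cvtColor(im,cv2.COLOR_BGR2HSV);m=((hsv[...,1]<60)&(hsv[...,2]>185)).astype(np.uint8)
    n,_,st,ce=cv2.connectedComponentsWithStats(m)
    return [c for c,s in zip(ce[1:],st[1:]) if s[4]>=8 and x0<c[0]<x1 and y0<c[1]<y1]
def boardrect(im,cam,lo,hi,plate,x0=200,x1=370,y0=165,y1=310):
    m=cv2.inRange(cv2.cvtColor(im,cv2.COLOR_BGR2HSV),lo,hi)
    k=np.zeros_like(m);k[y0:y1,x0:x1]=m[y0:y1,x0:x1]
    c=max(cv2.findContours(k,cv2.RETR_EXTERNAL,cv2.CHAIN_APPROX_NONE)[0],key=cv2.contourArea)
    w=w2p(plate,unproj(cam,c[:,0]+0.0,.074))*1000
    return cv2.minAreaRect(w.astype(np.float32))
E
python3 - <<'E'
from h import *
im=cv2.imread("pics/top0.png")
D=whites(im,220,355,172,300);D=np.array(D);print(D.round(1).tolist())
names={"near":(-120,120,.071),"far":(0,120,.071),"path":(0,60,.071),"f0":(0,0,.056),"f-60":(0,-60,.056),"sl":(60,60,.071),"sr":(60,-60,.071)}
px={"near":(235.9,255.2),"far":(246,208),"path":(269.5,213),"f0":(292.5,218),"f-60":(316,223),"sl":(274.5,189.5),"sr":(321.5,199.5)}
obs=np.array([D[np.argmin(np.linalg.norm(D-np.array(v),axis=1))] for v in px.values()])
M=np.array(list(names.values()));ci=camera_info("top")
f=lambda p:(proj(ci,p2w(p,M[:,:2]/1000,M[:,2]))-obs).ravel()
r=least_squares(f,[.47,-.35,0]);print(r.x,np.degrees(r.x[2]),r.fun.reshape(-1,2).round(2).tolist())
np.save("plate.npy",r.x)
print("hsv board",cv2.cvtColor(im,cv2.COLOR_BGR2HSV)[255:270:7,260:310:15].tolist(),cv2.cvtColor(im,cv2.COLOR_BGR2HSV)[190,290])
print(boardrect(im,ci,(8,40,150),(28,160,255),r.x))
# scene check
s=cv2.imread("pics/scene0.png");print(proj("scene",p2w(r.x,M[:,:2]/1000,M[:,2])).round(1).tolist());print(np.round(whites(s,150,350,190,300),1).tolist())
print("pathdog world",p2w(r.x,[[0,.06]]),"grip off",grip_point_offset)
print("tcp",get_state()["tcp_pos"],"toolaxes",rot(get_state()["orientation"]).as_matrix().round(3).tolist())
E
```

```text
[[352.9, 173.7], [307.1, 177.6], [297.7, 178.5], [273.9, 188.9], [321.1, 198.9], [245.3, 207.5], [269.0, 212.4], [292.0, 217.3], [315.3, 222.2], [235.3, 254.9], [272.7, 294.7], [288.8, 295.6]]
[ 0.53513605 -0.36885868 -0.22349662] -12.805412869305586 [[-0.13, 0.03], [-0.1, -0.0], [-0.07, -0.01], [0.12, 0.1], [0.24, 0.1], [-0.08, -0.11], [0.03, -0.11]]
hsv board [[[17, 97, 223], [16, 107, 216], [16, 105, 212], [16, 99, 213]], [[16, 100, 224], [16, 100, 219], [16, 102, 220], [16, 102, 219]], [[16, 99, 221], [16, 99, 220], [16, 102, 218], [16, 103, 218]]] [ 11 160 116]
((-111.93852233886719, -2.217681884765625), (100.25093841552734, 160.69873046875), 8.327108383178711)
[[183.0, 209.4], [231.6, 197.6], [245.8, 207.0], [261.5, 224.0], [279.3, 236.2], [268.2, 201.1], [303.4, 221.8]]
[[190.5, 192.4], [269.2, 201.8], [246.9, 207.8], [183.9, 209.9], [334.3, 217.4], [304.4, 222.8], [262.5, 224.8], [280.4, 237.1], [160.7, 273.6], [340.4, 295.8], [162.2, 288.0]]
pathdog world [[ 0.54843448 -0.31035098]] grip off 0.0187
tcp [ 0.25927545 -0.51323209  0.23127828] toolaxes [[0.893, 0.451, -0.0], [0.451, -0.893, 0.0], [-0.0, -0.0, -1.0]]
```

Fit residuals are about 0.1 px. The board is at plate (-112, -2) mm, yaw +8.3°. Next: move over the path dog with the fingers shut.

Call:
send_rows(
  series=[35, -5, 6, 0, 0, 39.6, 0, 35, -5, 6, 0, 0, 39.6, 0, 35, -5, 6, 0, 0, 39.6, 0, 35, -5, 6, 0, 0, 39.6, 0, 35, -5, 6, 0, 0, 39.6, 0, 35, -5, 6, 0, 0, 39.6, 0, 35, -5, 6, 0, 0, 39.6, 0, 35, -5, 8, 0, 0, 39.6, 0, 35, -5, 8, 0, 0, 39.6, 0, 35, -5, 8, 0, 0, 39.6, 0],
  newtons=30,
)

```text
clock: 1.33
tcp_pos: [0.5524, -0.3057, 0.1479]
orientation: [-0.002, 0.994, -0.108, -0.001]
wrist_force: [-0.3, -0.4, -0.8]
finger_gap: -0.0
```

Call:
send_rows(
  series=[0, 0, 0, 0, 0, 0, 0, 0, 0, 0, 0, 0, 0, 0, 0, 0, 0, 0, 0, 0, 0, 0, 0, 0, 0, 0, 0, 0],
)

```text
clock: 1.67
tcp_pos: [0.5484, -0.3123, 0.1523]
orientation: [0.0, 0.994, -0.113, 0.001]
wrist_force: [0.1, -0.7, 0.6]
finger_gap: 0.0002
```

```bash
cat >> h.py <<'E'
def rep(target=None):
    P=np.load("plate.npy");s=get_state();T=rot(s["orientation"]).as_matrix();t=np.array(s["tcp_pos"])
    print("t",round(s["clock"],2),"tcp",t.round(4),"plate",(w2p(P,t)*1000).round(1),"F",np.round(s["wrist_force"],1),"gap",round(s["finger_gap"],4))
    print("tool x in plate deg",np.degrees(np.arctan2(T[1,0],T[0,0])-P[2]).round(2),"z",T[:,2].round(4))
    if target is not None:
        w=p2w(P,np.array(target[:2])/1000,target[2])[0];print("shift cm",(T.T@(w-t)*100).round(2))
E
python3 - <<'E'
from h import *
rep((0,60,.071))
cv2.imwrite("pics/w1.png",read_camera("wrist"))
E
```

```text
t 1.67 tcp [ 0.5484 -0.3123  0.1523] plate [[ 0.4 58.1]] F [ 0.1 -0.7  0.6] gap 0.0002
tool x in plate deg -0.11 z [ 0.001  -0.0011 -1.    ]
shift cm [-0.05 -0.19  8.13]
```

View pics/w1.png

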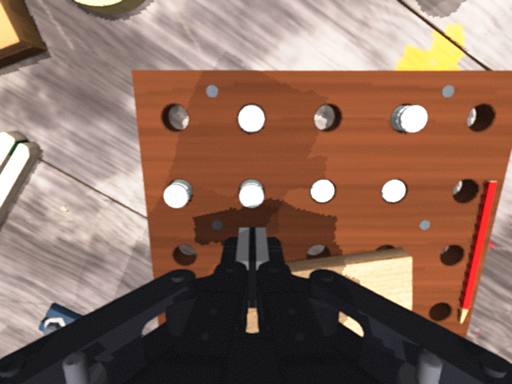

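The picture shows the shut fingertips at col 252, in line with the path dog at (251,192), which is still standing. Next: descend to just above it.

Call:
send_rows(
  series=[0, -0.2, 3, 0, 0, 0, 0, 0, -0.2, 6, 0, 0, 0, 0, 0, -0.2, 7.3, 0, 0, 0, 0, 0, -0.2, 7.6, 0, 0, 0, 0, 0, -0.2, 7.6, 0, 0, 0, 0, 0, -0.2, 7.6, 0, 0, 0, 0],
)

```text
clock: 2.22
tcp_pos: [0.5499, -0.31, 0.0766]
orientation: [0.001, 0.994, -0.112, 0.001]
wrist_force: [0.6, 0.3, 0.9]
finger_gap: 0.0
```

```bash
python3 - <<'E'
from h import *
rep((0,60,.071))
ci=camera_info("wrist");im=read_camera("wrist");cv2.imwrite("pics/w2.png",im)
P=np.load("plate.npy")
M=np.array([(0,120,.071),(0,60,.071),(0,0,.056),(0,-60,.056),(60,60,.071),(60,-60,.071)])
print(proj(ci,p2w(P,M[:,:2]/1000,M[:,2])).round(1).tolist());print(np.round(whites(im,0,512,0,384),1).tolist())
E
```

```text
t 2.22 tcp [ 0.5499 -0.31    0.0766] plate [[ 1.3 60.7]] F [0.6 0.3 0.9] gap 0.0
tool x in plate deg -0.05 z [ 0.0015 -0.0012 -1.    ]
shift cm [-0.13  0.07  0.56]
[[145.0, 239.1], [254.4, 238.9], [354.7, 227.8], [455.2, 227.6], [254.5, 127.6], [498.2, 127.2]]
[[159.3, 28.0], [167.1, 3.7], [347.7, 25.6], [7.1, 23.7], [135.5, 52.5], [255.9, 127.3], [495.4, 127.4], [56.8, 181.0], [350.5, 129.5], [162.8, 130.2], [11.2, 178.1], [48.8, 252.1], [355.2, 227.2], [455.1, 227.6], [146.3, 236.5], [261.3, 225.2], [266.9, 229.3], [74.8, 302.3], [90.4, 306.2], [74.9, 314.8], [48.4, 325.8], [17.4, 337.4], [468.2, 331.1], [1.0, 354.8]]
```

View pics/w2.png

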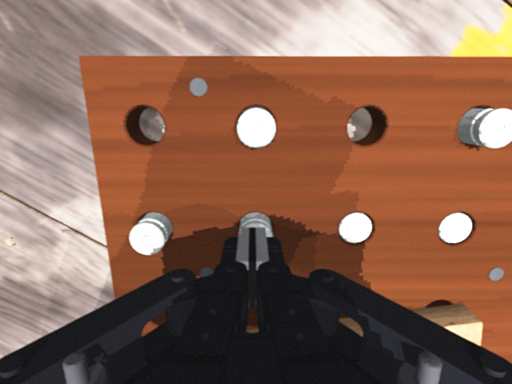

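The projections match the dog pixels to 1-3 px and the fingertips are right over the path dog. Pressing down slowly.

Call:
send_rows(
  series=[0, 0, 0.2, 0, 0, 0, 0, 0, 0, 0.4, 0, 0, 0, 0, 0, 0, 0.55, 0, 0, 0, 0, 0, 0, 0.7, 0, 0, 0, 0, 0, 0, 0.85, 0, 0, 0, 0, 0, 0, 1.0, 0, 0, 0, 0],
)

```text
clock: 2.77
tcp_pos: [0.5501, -0.3093, 0.0658]
orientation: [0.0, 0.994, -0.111, 0.001]
wrist_force: [0.2, -0.8, 3.5]
finger_gap: 0.0
```

Call:
send_rows(
  series=[0, 0, 0.15, 0, 0, 0, 0, 0, 0, 0.3, 0, 0, 0, 0, 0, 0, 0.45, 0, 0, 0, 0, 0, 0, 0.6, 0, 0, 0, 0],
)

```text
clock: 3.1
tcp_pos: [0.5501, -0.3093, 0.0594]
orientation: [0.0, 0.994, -0.111, 0.001]
wrist_force: [1.1, -1.7, 4.2]
finger_gap: 0.0
```

Call:
send_rows(
  series=[0, 0, 0.1, 0, 0, 0, 0, 0, 0, 0.15, 0, 0, 0, 0, 0, 0, 0.2, 0, 0, 0, 0],
)

```text
clock: 3.35
tcp_pos: [0.5498, -0.309, 0.0573]
orientation: [0.0, 0.994, -0.111, 0.0]
wrist_force: [2.4, -0.8, 4.2]
finger_gap: 0.0001
```

Call:
send_rows(
  series=[0, 0, 0.05, 0, 0, 0, 0, 0, 0, 0.1, 0, 0, 0, 0, 0, 0, 0.1, 0, 0, 0, 0],
)

```text
clock: 3.6
tcp_pos: [0.5496, -0.3089, 0.0562]
orientation: [0.0, 0.994, -0.111, 0.0]
wrist_force: [2.0, -1.0, 2.6]
finger_gap: -0.0005
```

Call:
send_rows(
  series=[0, 0, 0.03, 0, 0, 0, 0, 0, 0, 0.03, 0, 0, 0, 0],
)

```text
clock: 3.77
tcp_pos: [0.5496, -0.3088, 0.0561]
orientation: [0.0, 0.994, -0.111, 0.0]
wrist_force: [1.9, -1.4, 4.6]
finger_gap: -0.0003
```

Call:
send_rows(
  series=[0, 0, 0.03, 0, 0, 0, 0, 0, 0, 0.03, 0, 0, 0, 0],
)

```text
clock: 3.93
tcp_pos: [0.5495, -0.3088, 0.0561]
orientation: [0.0, 0.994, -0.111, 0.0]
wrist_force: [1.0, -0.8, 5.2]
finger_gap: 0.0002
```

Call:
send_rows(
  series=[0, 0, 0.03, 0, 0, 0, 0, 0, 0, 0.03, 0, 0, 0, 0],
)

```text
clock: 4.1
tcp_pos: [0.5496, -0.3089, 0.0561]
orientation: [0.0, 0.994, -0.111, 0.0]
wrist_force: [0.5, -0.5, 6.9]
finger_gap: 0.0005
```

The z reading stalls at 0.0561 while the force creeps up to 7 N, so the dog is flush. Next: retract, move behind the board, open the jaws and align the tool with the board.

Call:
send_rows(
  series=[0, 0, -3, 0, 0, 0, 0, 0, 0, -7, 0, 0, 0, 0, -3, 1, -10, 0, 0, 0, 1, -7, 2.5, -10, 0, 0, -4, 1, -11, 4, -10, 0, 0, -8.3, 1, -15, 6, -10, 0, 0, -8.3, 1, -19.2, 7.4, -10, 0, 0, -8.3, 1, -19.2, 7.4, -10, 0, 0, -8.3, 1, -19.2, 7.4, -10, 0, 0, -8.3, 1, -19.2, 7.4, -10, 0, 0, -8.3, 1],
)

```text
clock: 4.93
tcp_pos: [0.3454, -0.3381, 0.155]
orientation: [-0.001, 0.999, -0.04, -0.0]
wrist_force: [0.5, 0.6, -0.1]
finger_gap: 0.0857
```

```bash
python3 - <<'E'
from h import *
rep((-190,-13.5,.049))
P=np.load("plate.npy")
wi=camera_info("wrist");w=read_camera("wrist");t=read_camera("top");s=read_camera("scene")
print(boardrect(t,"top",(8,40,150),(28,160,255),P))
cv2.imwrite("pics/mix.png",np.hstack([cv2.resize(w,(400,300)),cv2.resize(s[180:300,160:320],(400,300))]))
for z in(.071,.056):
  print(z,proj("top",p2w(P,[[0,.06]],z)).round(1),proj("scene",p2w(P,[[0,.06]],z)).round(1))
print(np.round(whites(t,220,355,172,300),1).tolist(),np.round(whites(s,150,350,190,300),1).tolist())
E
```

```text
t 4.93 tcp [ 0.3454 -0.3381  0.155 ] plate [[-191.8  -12. ]] F [ 0.5  0.6 -0.1] gap 0.0857
tool x in plate deg 8.22 z [-3.0e-04  1.3e-03 -1.0e+00]
shift cm [ 0.16  0.19 10.6 ]
((-111.48089599609375, -2.1928634643554688), (99.3501205444336, 161.1072235107422), 8.286718368530273)
0.071 [[268.9 212.4]] [[245.8 207. ]]
0.056 [[268.8 212.5]] [[245.7 213.2]]
[[303.2, 176.9], [273.9, 188.9], [321.2, 198.9], [245.4, 207.3], [220.4, 214.8], [268.9, 212.5], [292.0, 217.3], [315.3, 222.3], [235.2, 254.9], [289.2, 294.2]] [[173.5, 191.5], [341.3, 193.4], [205.3, 192.9], [232.6, 198.4], [269.2, 201.8], [184.1, 210.0], [246.8, 213.8], [333.1, 215.2], [304.4, 222.8], [262.5, 224.9], [280.4, 237.1], [342.9, 273.8], [180.4, 290.7], [329.2, 291.1]]
```

View pics/mix.png

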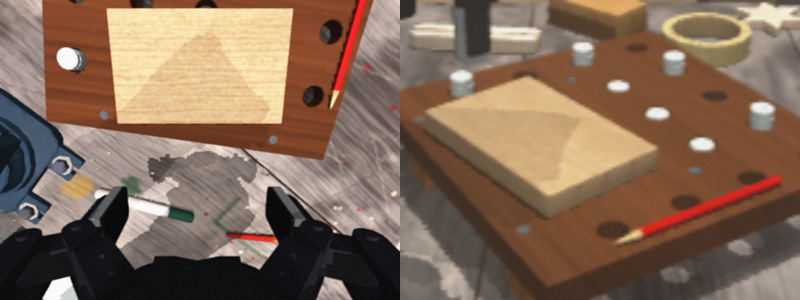

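The scene view shows the path dog flush (px 247,214, as predicted for z=56 mm). The other four dogs still stand and the board hasn't moved. Lowering behind the board.

Call:
send_rows(
  series=[0, 0.1, 3.5, 0, 0, 0, 1, 0, 0.1, 7, 0, 0, 0, 1, 0, 0.1, 9.5, 0, 0, 0, 1, 0, 0.1, 10.5, 0, 0, 0, 1, 0, 0.1, 10.6, 0, 0, 0, 1, 0, 0.1, 10.6, 0, 0, 0, 1],
)

```text
clock: 5.58
tcp_pos: [0.3465, -0.3393, 0.0493]
orientation: [-0.0, 0.999, -0.039, -0.0]
wrist_force: [0.5, 0.2, 0.2]
finger_gap: 0.0853
```

```bash
python3 - <<'E'
from h import *
rep((-172.5,-11,.049))
s=read_camera("scene")
cv2.imwrite("pics/s3.png",cv2.resize(s[150:330,80:320],None,fx=3,fy=3))
E
```

```text
t 5.58 tcp [ 0.3465 -0.3393  0.0493] plate [[-190.5  -12.9]] F [0.5 0.2 0.2] gap 0.0853
tool x in plate deg 8.38 z [-5.e-04  8.e-04 -1.e+00]
shift cm [1.81 0.07 0.03]
```

View pics/s3.png

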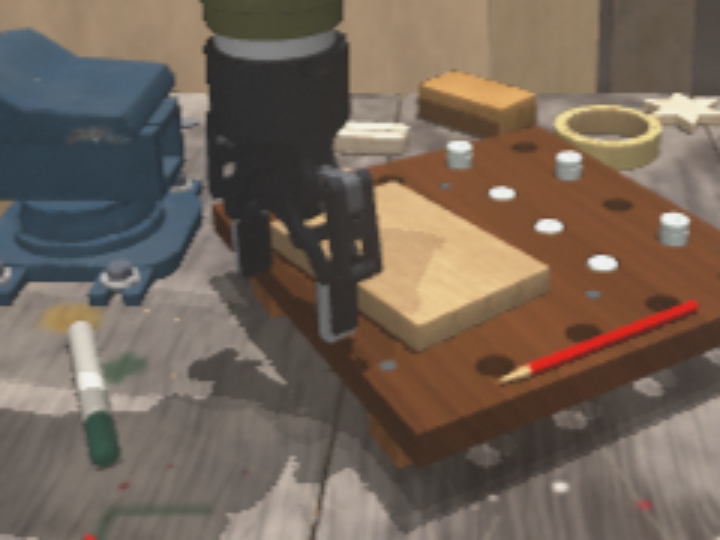

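Both open fingers stand behind the board's near edge with the tips just above the plate. First part of the push, with the rotation blended in.

Call:
send_rows(
  series=[1.0, 0, 0, 0, 0, 0, 1, 1.6, 0, 0, 0, 0, 0, 1, 2.1, 0, 0, 0, 0, 0, 1, 2.7, 0, 0, 0, 0, 0, 1, 3.3, 0, 0, 0, 0, 0.6, 1, 3.9, 0.1, 0, 0, 0, 1.2, 1, 4.5, 0.1, 0, 0, 0, 1.8, 1, 5.1, 0.1, 0, 0, 0, 2.4, 1, 5.6, 0.2, 0, 0, 0, 3, 1, 6, 0.2, 0, 0, 0, 3.5, 1],
)

```text
clock: 6.47
tcp_pos: [0.4062, -0.3463, 0.0493]
orientation: [-0.0, 0.998, -0.07, 0.0]
wrist_force: [-1.9, -0.3, 1.0]
finger_gap: 0.0853
```

```bash
python3 - <<'E'
from h import *
rep((-60.5,0,.049))
P=np.load("plate.npy");t=read_camera("top");print(boardrect(t,"top",(8,40,150),(28,160,255),P))
w=read_camera("wrist");cv2.imwrite("pics/w4.png",w)
E
```

```text
t 6.47 tcp [ 0.4062 -0.3463  0.0493] plate [[-130.7   -6.6]] F [-1.9 -0.3  1. ] gap 0.0853
tool x in plate deg 4.76 z [ 1.e-04  0.e+00 -1.e+00]
shift cm [ 7.05 -0.07  0.03]
((-69.8780517578125, -0.389678955078125), (98.8916244506836, 160.7034912109375), 4.762215614318848)
```

Call:
send_rows(
  series=[0.8, 0, 0, 0, 0, 0.8, 1, 1.6, 0, 0, 0, 0, 1.5, 1, 2.4, 0.1, 0, 0, 0, 2.2, 1, 3.2, 0.1, 0, 0, 0, 2.9, 1, 4, 0.1, 0, 0, 0, 3.6, 1, 4.7, 0.2, 0, 0, 0, 4.2, 1, 5.4, 0.2, 0, 0, 0, 4.7, 1, 6, 0.2, 0, 0, 0, 4.7, 1, 6.4, 0.2, 0, 0, 0, 4.7, 1, 6.5, 0.2, 0, 0, 0, 4.7, 1],
)

```text
clock: 7.4
tcp_pos: [0.4704, -0.3574, 0.0494]
orientation: [0.0, 0.994, -0.11, 0.0]
wrist_force: [-2.2, -0.7, 2.0]
finger_gap: 0.0855
```

```bash
python3 - <<'E'
from h import *
rep((-60.5,-2,.049))
P=np.load("plate.npy");t=read_camera("top");print(boardrect(t,"top",(8,40,150),(28,160,255),P))
E
```

```text
t 7.4 tcp [ 0.4704 -0.3574  0.0494] plate [[-65.6  -3.2]] F [-2.2 -0.7  2. ] gap 0.0855
tool x in plate deg 0.13 z [ 3.e-04 -4.e-04 -1.e+00]
shift cm [ 0.52 -0.12  0.04]
((-4.293720245361328, -1.84014892578125), (98.431884765625, 160.40667724609375), 0.5406423211097717)
```

Call:
send_rows(
  series=[0.15, 0, 0, 0, 0, 0.1, 1, 0.3, 0, 0, 0, 0, 0.1, 1, 0.35, 0, 0, 0, 0, 0.1, 1, 0.35, 0, 0, 0, 0, 0.1, 1],
)

```text
clock: 7.78
tcp_pos: [0.4729, -0.3579, 0.0494]
orientation: [-0.0, 0.994, -0.112, 0.0]
wrist_force: [-0.7, 0.2, -0.8]
finger_gap: 0.0852
```

Call:
send_rows(
  series=[0.05, 0, 0, 0, 0, 0, 1, 0.1, 0, 0, 0, 0, 0, 1, 0.1, 0, 0, 0, 0, 0, 1],
)

```text
clock: 8.03
tcp_pos: [0.474, -0.3583, 0.0494]
orientation: [0.0, 0.994, -0.111, 0.0]
wrist_force: [-1.0, 1.1, 0.6]
finger_gap: 0.0853
```

Call:
send_rows(
  series=[0.04, 0, 0, 0, 0, 0, 1, 0.08, 0, 0, 0, 0, 0, 1, 0.08, 0, 0, 0, 0, 0, 1],
)

```text
clock: 8.28
tcp_pos: [0.4749, -0.3584, 0.0494]
orientation: [0.0, 0.994, -0.111, 0.0]
wrist_force: [-1.4, -0.9, 0.5]
finger_gap: 0.0854
```

Call:
send_rows(
  series=[0.04, 0, 0, 0, 0, 0, 1, 0.06, 0, 0, 0, 0, 0, 1, 0.06, 0, 0, 0, 0, 0, 1],
)

```text
clock: 8.53
tcp_pos: [0.4755, -0.3586, 0.0494]
orientation: [0.0, 0.994, -0.111, 0.0]
wrist_force: [-1.4, 0.4, 0.5]
finger_gap: 0.0854
```

```bash
python3 - <<'E'
from h import *
rep((-60.5,-2,.049))
P=np.load("plate.npy");t=read_camera("top");print(boardrect(t,"top",(8,40,150),(28,160,255),P))
E
```

```text
t 8.53 tcp [ 0.4755 -0.3586  0.0494] plate [[-60.5  -3.2]] F [-1.4  0.4  0.5] gap 0.0854
tool x in plate deg 0.01 z [ 1.e-04 -1.e-04 -1.e+00]
shift cm [-0.   -0.12  0.04]
((-149.05426025390625, -6.3420867919921875), (126.69464111328125, 286.44012451171875), 58.58869552612305)
```

Call:
send_rows(
  series=[0.04, 0, 0, 0, 0, 0, 1, 0.06, 0, 0, 0, 0, 0, 1, 0.06, 0, 0, 0, 0, 0, 1],
)

```text
clock: 8.83
tcp_pos: [0.4756, -0.3586, 0.0494]
orientation: [0.0, 0.994, -0.112, -0.0]
wrist_force: [-3.6, 1.6, 2.5]
finger_gap: 0.0855
```

Call:
send_rows(
  series=[0.04, 0, 0, 0, 0, 0, 1, 0.06, 0, 0, 0, 0, 0, 1, 0.06, 0, 0, 0, 0, 0, 1],
)

```text
clock: 9.08
tcp_pos: [0.4758, -0.3586, 0.0494]
orientation: [-0.0, 0.994, -0.112, -0.001]
wrist_force: [-4.7, -0.0, 3.6]
finger_gap: 0.0853
```

```bash
python3 - <<'E'
from h import *
rep((-60.5,-2,.049))
P=np.load("plate.npy");t=read_camera("top");print(boardrect(t,"top",(8,60,160),(28,130,255),P,y1=265))
cv2.imwrite("pics/t5.png",cv2.resize(t[160:300,210:370],None,fx=4,fy=4,interpolation=cv2.INTER_CUBIC))
E
```

```text
t 9.08 tcp [ 0.4758 -0.3586  0.0494] plate [[-60.2  -3.1]] F [-4.7 -0.   3.6] gap 0.0853
tool x in plate deg -0.01 z [-1.5e-03  3.0e-04 -1.0e+00]
shift cm [-0.03 -0.11  0.04]
((1.2794837951660156, -1.721527099609375), (97.98414611816406, 160.22731018066406), 0.5350939631462097)
```

View pics/t5.png

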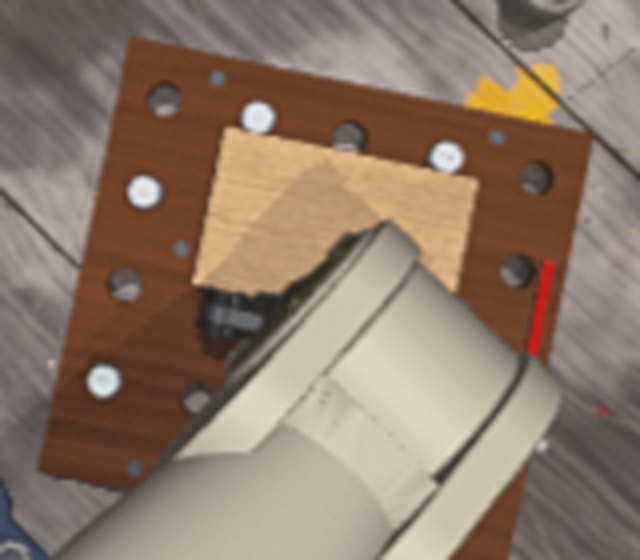

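The top view shows the board's far edge at the two stop dogs, and the TCP has stalled with force rising. Next: a gentle wiggle to seat both sides.

Call:
send_rows(
  series=[0.04, 0, 0, 0, 0, 0.3, 1, 0.04, 0, 0, 0, 0, 0.6, 1, 0.04, 0, 0, 0, 0, 0.6, 1],
)

```text
clock: 9.38
tcp_pos: [0.4756, -0.3582, 0.0493]
orientation: [-0.0, 0.993, -0.117, -0.001]
wrist_force: [-6.7, 0.8, 5.4]
finger_gap: 0.0851
```

```bash
python3 -c "
from h import *
rep();print(get_state()['ft_torque'])"
```

```text
t 9.38 tcp [ 0.4756 -0.3582  0.0493] plate [[-60.4  -2.8]] F [-6.7  0.8  5.4] gap 0.0851
tool x in plate deg -0.58 z [-0.0025  0.0011 -1.    ]
[0.40769072 1.20797611 0.33161106]
```

Call:
send_rows(
  series=[0, 0, 0, 0, 0, -0.6, 1, 0, 0, 0, 0, 0, -1.2, 1, 0, 0, 0, 0, 0, -1.2, 1],
)

```text
clock: 9.63
tcp_pos: [0.4754, -0.3585, 0.0493]
orientation: [-0.0, 0.994, -0.107, -0.001]
wrist_force: [-6.6, 2.5, 3.4]
finger_gap: 0.0853
```

```bash
python3 -c "
from h import *
rep();print(get_state()['ft_torque'])"
```

```text
t 9.63 tcp [ 0.4754 -0.3585  0.0493] plate [[-60.6  -3.1]] F [-6.6  2.5  3.4] gap 0.0853
tool x in plate deg 0.57 z [-2.9e-03  6.0e-04 -1.0e+00]
[ 0.14785251  1.30112842 -0.33405276]
```

Torque is symmetric (±0.33 Nm), so both sides are seated. Next: square up, back off, rise clear and check.

Call:
send_rows(
  series=[0, 0, 0, 0, 0, 0.6, 1, -0.3, 0, 0, 0, 0, 0.6, 1, -1.5, 0, 0, 0, 0, 0.6, 1, -3.5, 0, 0, 0, 0, 0.6, 1, -4, 0, -3, 0, 0, 0.6, 1, -5, 0, -6, 0, 0, 0.6, 1, -7, 0, -10, 0, 0, 0.6, 1, -10, 0, -12, 0, 0, 0.6, 1, -12, 0, -12, 0, 0, 0.6, 1, -12, 0, -12, 0, 0, 0.6, 1],
)

```text
clock: 10.47
tcp_pos: [0.3583, -0.3336, 0.1716]
orientation: [0.001, 0.994, -0.112, 0.001]
wrist_force: [-0.0, 0.1, -1.2]
finger_gap: 0.0856
```

```bash
python3 - <<'E'
from h import *
rep()
P=np.load("plate.npy");t=read_camera("top");s=read_camera("scene")
print(boardrect(t,"top",(8,60,160),(28,130,255),P,y1=265))
print(np.round(whites(t,220,355,172,300),1).tolist(),np.round(whites(s,150,350,190,300),1).tolist())
cv2.imwrite("pics/f6.png",np.hstack([cv2.resize(t[160:300,210:370],(400,350)),cv2.resize(s[160:320,150:350],(400,350))]))
E
```

```text
t 10.47 tcp [ 0.3583 -0.3336  0.1716] plate [[-180.3   -4.8]] F [-0.   0.1 -1.2] gap 0.0856
tool x in plate deg -0.05 z [ 0.0024 -0.0029 -1.    ]
((0.6226463317871094, -1.7757568359375), (160.4677276611328, 99.39236450195312), 89.86522674560547)
[[303.3, 176.7], [273.9, 189.0], [321.2, 198.8], [245.4, 207.3], [229.7, 208.6], [222.4, 216.3], [235.2, 254.9]] [[190.9, 192.5], [341.4, 193.4], [232.6, 198.4], [269.7, 201.6], [184.1, 210.0], [333.1, 215.2], [305.0, 222.5], [342.9, 273.8], [181.3, 289.6], [329.4, 291.2]]
```

View pics/f6.png

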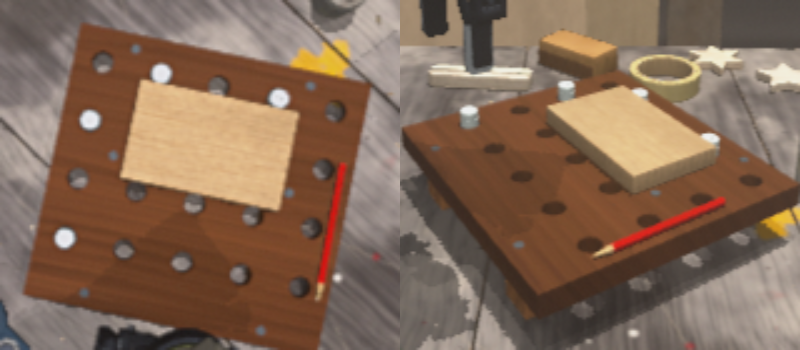

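The board lies flat against both stop dogs at plate (0.6, -1.8) mm, yaw about -0.1°. All the other dogs are still up and the pencil hasn't moved. Handing in.

```bash
python3 -c "
from workcell import *
print(hand_in())"
```

```text
the job is handed in; nothing more can be done
None
```

The job is done and handed in at about 10.5 s of the 45 s allowed. I pressed the path dog, in the hole at plate (0, +60) mm, down flush with the shut fingertips. Then I pushed the board flat over it with the open fingers until it lay against both stop dogs.

- **Path dog:** the wrist force reached about 7 N at most while pressing. The scene image then showed its top at plate height.
- **Board:** the last top image puts its centre at plate (0.6, -1.8) mm, turned about 0.1°, against the expected x of about 0.5 mm. Forces while pushing stayed under about 10 N. A small twist each way gave equal and opposite torques (±0.33 Nm), so both stops are in contact.
- **Everything else:** both stop dogs and both side dogs are still standing, the pencil has not visibly moved, and the gripper is clear of everything.
- **One disagreement:** one board measurement during the push gave nonsense because the arm covered part of the board. Later readings were consistent.

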